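# Fetch the pusher that fits the ring mould on the tray

## Task

One steel ring mould stands on the tray: bring it its matching pusher (same shape) from the caddy. Slide the wire covers fully along until that pusher's bay is completely open and the other two bays are completely covered, then lift the pusher out and stand it flat, knob up, on the tray's floor beside the ring, not in it. Leave the other pushers in their covered bays, and do not shift the rings, bowl, bottle or scraper.

Things in the scene. Friction and masses are not known exactly. Their poses are not given: they have to be found in the camera images.
- caddy: Fixed white caddy, black inside, of three bays in a row along its y, 160 (x) x 360 (y), 73 mm high. Origin: centre of underside. Bay centres: y = -118, 0, +118 mm. Bays are 148 (x) by 112 (y) mm inside, floor 6 mm above the table, walls between them to 61 mm, long side walls to 73 mm. Each holds a standing pusher up to 25 mm (x) and 14 mm (y) off centre. Two open wire covers, each a bay wide, slide over them along y.
- cover_a (a joint): Slide of cover a in m: 0 = fully over the caddy's -y end bay (against its stop), 0.118 = fully over the middle bay; it grows toward the caddy's +y. Stays where left; about 1.5 N moves it. Covers share one track and cannot pass: one pushes the other along.
- cover_a_tab (a point): Point on the middle plane of cover a's grey pull tab, 96 mm above the table, 45 mm to the caddy's -x side of the cover's centre. The tab is 36 mm long (caddy x), 14 mm thick (caddy y), from 69 to 109 mm above the table. The cover is an open steel frame with two wires, 146 (x) x 116 (y) x 5 mm, top 69 mm above the table. Axes as the caddy's.
- cover_b (a joint): Slide of cover b in m: 0 = fully over the caddy's +y end bay (against its stop), 0.118 = fully over the middle bay; it grows toward the caddy's -y. Stays where left; about 1.5 N moves it. Covers share one track and cannot pass: one pushes the other along.
- cover_b_tab (a point): Point on the middle plane of cover b's grey pull tab, 96 mm above the table, 45 mm to the caddy's -x side of the cover's centre. The tab is 36 mm long (caddy x), 14 mm thick (caddy y), from 69 to 109 mm above the table. The cover is an open steel frame with two wires, 146 (x) x 116 (y) x 5 mm, top 69 mm above the table. Axes as the caddy's.
- round_pusher_mid (a point): Middle (half-way up, 28 mm above its underside) of the loose steel round pusher: a block 22 mm thick, a round disc 55 across, with an upright round knob 22 mm across on its middle from 22 to 56 mm above the underside (total height 56 mm; grip the knob at about 46 mm). z is its upright axis.
- round_ring: Loose bottomless steel ring mould, round, 64 across outside, up to 32 mm from its axis, 40 mm high, wall 3 mm. Origin: centre of its underside. One ring stands on the tray, the other two on the black mat out of the way beyond.
- square_pusher_mid (a point): Middle (half-way up, 28 mm above its underside) of the loose steel square pusher: a block 22 mm thick, a 52 x 52 square, with an upright round knob 22 mm across on its middle from 22 to 56 mm above the underside (total height 56 mm; grip the knob at about 46 mm). z is its upright axis.
- square_ring: Loose bottomless steel ring mould, square, 61 x 61 outside, up to 43 mm from its axis, 40 mm high, wall 3 mm. Origin: centre of its underside. One ring stands on the tray, the other two on the black mat out of the way beyond.
- triangle_pusher_mid (a point): Middle (half-way up, 28 mm above its underside) of the loose steel triangle pusher: a block 22 mm thick, an equilateral triangle with corners 37 from the middle, with an upright round knob 22 mm across on its middle from 22 to 56 mm above the underside (total height 56 mm; grip the knob at about 46 mm). z is its upright axis.
- triangle_ring: Loose bottomless steel ring mould, an equilateral triangle, corners 47 from the middle outside, up to 47 mm from its axis, 40 mm high, wall 3 mm. Origin: centre of its underside. One ring stands on the tray, the other two on the black mat out of the way beyond.
- tray: Fixed shallow aluminium tray, 280 (x) x 240 (y) mm, rim 4 mm thick and 18 mm high, floor 4 mm above the table. Origin: centre of its underside. One ring mould and the bowl stand on it.
- bottle: Bystander: loose upright bottle, 54 mm across, 200 mm high, between caddy and tray. Origin: centre of its underside.
- bowl: Bystander: loose white bowl on the tray, 76 mm across, 36 mm high. Origin: centre of its underside.
- scraper: Bystander: loose bench scraper lying on the table beyond the caddy's +y end, about 105 (x) x 120 (y) mm, 18 mm high. Origin: on the table under the middle of its blade.
Not all that is in view belongs to the job. Leave any turquoise look-alike of the part that bears square_pusher_mid alone. What is shaped like the square_ring but red is not meant.

How it is judged:
By the outcome, as a careful person would: the job done as asked, in the order asked, and still so for the second after the job is handed in, with the robot touching nothing.
It also fails if it takes over 58 s, if anything falls off the work surface, if the arm or the gripper's body presses on something with over 40 N, if the wrist force passes 120 N, or if a joint passes its speed limit or range.

## Robot

A 7-joint arm with a two-finger parallel gripper is mounted at the origin on the work surface. World frame = base frame: x ahead of the robot, y to its left, z up, the work surface at z = 0. Lengths are in m, angles in rad, forces in N, time in s.
With the tool pointing down it reaches from about 0.425 to 1.025 m from the base axis. Payload 3.6 kg.
Tool frame: the origin (TCP) lies on the centre line of the jaws, within the pads' length; the fingertips stand 25 mm ahead of it and the grasp point (between the pads) lies 6 mm ahead of it; z points along the fingers, y is the line along which they close (so a half turn about z gives the same grasp; the last joint's range is limited). The gripper opens to 85 mm and grips with 20 to 120 N. Pads are 22 mm wide; open, the fingers measure 114 mm over their backs; the gripper's body (76 mm by 85 mm) begins 54 mm behind the grasp point. The pads swing forward as they close: fully open they stand 13 mm farther back than shut.
Start: joints at [-1.351, 0.591, 0.048, 1.609, -0.033, 0.943, -0.034], TCP at [0.223, 0.69, 0.256] pointing down, gripper open.
Joint ranges: [-2.69, 2.69], [-0.47, 2.24], [-1.27, 1.36], [0.19, 2.51], [-1.53, 4.68], [0.08, 2.07], [-3.09, 3.09]. Speed limits (rad/s): [2.57, 2.57, 3.14, 3.14, 3.14, 3.14, 3.14].

## Interface

Orientations are given as a unit quaternion [w, x, y, z].
In Python, from station import bot, eyes gives the robot as it stands.
- The arm moves only by the shell command python3 -m creep 'ROWS'. ROWS is JSON, one flat list of numbers, 7 for each row, row after row: the shift along the tool's x, y, z in mm, then the turn, a rotation vector about the tool's x, y, z in rad, then the opening, from 0 (shut) to 1 (fully open). A call has 1 to 12 rows; each row shifts and turns the commanded pose from where the row before left it, along the tool's axes as they then stand; what a row does not reach is not made up. A row lasts 1/12 s, in which the tool goes at most 41.7 mm and 7.16 degrees, less where a joint would pass 70% of its speed; a pose out of reach is approached as far as the arm can. A call is refused whole if a number of a shift passes 41.7 or a number of a turn 0.125, either way. A call with a gripper value outside its range is refused whole. The fingers move at their own pace and stop on an object; the grip force is fixed at half the most. Time passes only in rows, so rows that do not move let the fingers close. It gives the time, the measured TCP pose, the force, the opening and the grip force at its end, in the units of the state.
- bot.get_obs(): the state, without advancing time (a new reading comes with each control period).
- eyes.read_camera(name): name is "side" or "top"; returns (picture, depth): 420x560x3 uint8, red, green, blue; 420x560 float32, m along the optical axis (not along the pixel's ray), 0 where there is no reading.
- eyes.camera_model(name): a dict with "fov_y" (degrees; the focal length in pixels is half the picture's height over the tangent of half this angle, whatever the lens; pixels are square), "cx", "cy" (the principal point, pixels), "D" ([k1, k2, p1, p2, k3] as OpenCV has them; the pictures are not rectified), "view" (4x4, takes a point from world to camera coordinates). Camera axes: x right, y down, z forward; pixel columns grow to the right and rows downward; lengths in m; the calibration is good to about 2 mm. A picture is of the moment at which its call begins. camera_model takes no time and is no camera call.
- bot.sign_off(): hands the job in; it is judged then, once.
Trained networks look in the newest picture that a camera, given by its name, has taken for a name from the list of things; names that differ only in an ending like _2 or _b are one class to them, and where a whole thing is asked for, a point or a joint stands for the part that bears it (a point fixed in the world has none). Each returns a list of dicts, best first, with "conf" (0 to 1); they miss things now and then, are a little off and sometimes report something else, mostly with a low value. They report only what shows in the picture. A call takes as long as a camera call. They do not tell look-alikes from the thing itself.
- eyes.outline_of(camera, target): "pixels" (420x560 bool, what is visible of it) and "rect" ([left, top, width, height] in pixels, round what is visible of it).
- eyes.spot_point(camera, target): "xy" ([column, row] in pixels: a listed point, or the origin of a listed thing).
The state is a dict: "time": time; "joint_positions": joint angles; "dq": joint speeds; "joint_efforts": joint torques, N m; "ee_pos": TCP position; "eef_rot": TCP orientation; "wrist_force": force on the tool from outside, world axes, zero at the start; "moment": the same for the moment, N m; "gripper_width": finger opening in m; "gripper_force": force on a finger pad.
Only numpy, scipy, OpenCV 4.12 (cv2) and the standard library are available. Lean on these libraries where they do the work, as an engineer would, in place of code of your own. Each camera call takes 0.05 s, during which the arm holds its last target. There are 200 camera calls.

## Working session

There is one attempt and no reset: what is moved stays moved. The work goes in short steps, Python scripts to look and compute and a shell command to move; the robot and the scene stay as the last step left them, time stands still between calls to the robot, and variables do not carry over. Pictures are saved under pics/ and viewed, at most 10 in all, crops included, and the job is handed in when it is done.

```bash
ls; mkdir -p pics
cat > h.py <<'E'
import numpy as np, cv2
from station import bot, eyes
def K(n):
    m=eyes.camera_model(n); f=210/np.tan(np.radians(m["fov_y"])/2)
    return np.array([[f,0,m["cx"]],[0,f,m["cy"]],[0,0,1]]),np.array(m["D"],float),np.array(m["view"],float)
def ray(n,px):
    k,D,V=K(n); u=cv2.undistortPoints(np.array(px,float).reshape(-1,1,2),k,D).reshape(-1,2)
    return np.c_[u,np.ones(len(u))],V
def world(n,px,d):  # depth
    r,V=ray(n,px); p=r*np.array(d).reshape(-1,1); return (p-V[:3,3])@V[:3,:3]
def atz(n,px,z):
    r,V=ray(n,px); c=-V[:3,:3].T@V[:3,3]; d=r@V[:3,:3]
    return c+d*((z-c[2])/d[:,2:])
def proj(n,P):
    k,D,V=K(n); return cv2.projectPoints(np.array(P,float).reshape(-1,3),cv2.Rodrigues(V[:3,:3])[0],V[:3,3],k,D)[0].reshape(-1,2)
def cloud(n,dep):
    v,u=np.mgrid[:420,:560]; return world(n,np.c_[u.ravel(),v.ravel()],dep.ravel()).reshape(420,560,3)
E
python3 - <<'E'
from h import *
for n in("top","side"):
    p,d=eyes.read_camera(n); cv2.imwrite(f"pics/{n}0.png",p[...,::-1]); np.savez(f"{n}0.npz",p=p,d=d)
    V=K(n)[2]; print(n,"cam",-V[:3,:3].T@V[:3,3])
    for t in["caddy","cover_a_tab","cover_b_tab","round_pusher_mid","square_pusher_mid","triangle_pusher_mid","round_ring","square_ring","triangle_ring","tray","bottle","bowl","scraper"]:
        for r in eyes.spot_point(n,t)[:3]: 
            c,w=np.round(r["xy"],1); print(t,round(r["conf"],2),c,w,d[min(419,int(w)),min(559,int(c))],np.round(atz(n,[c,w],{"c":.096,}.get(t[0],.034) if "tab" in t or "mid" in t else 0),3))
print(bot.get_obs())
E
```

```text
pics
top cam [0.44046157 0.05510856 1.13032271]
caddy 0.81 243.4 214.9 1.0757703 [[0.557 0.19  0.   ]]
cover_a_tab 0.84 275.0 230.0 1.0228734 [[0.51  0.097 0.096]]
cover_b_tab 0.97 209.3 231.3 1.0255917 [[0.504 0.264 0.096]]
round_pusher_mid 0.62 291.7 219.2 1.071399 [[0.545 0.055 0.034]]
square_pusher_mid 0.89 238.6 213.5 1.075965 [[0.557 0.199 0.034]]
square_pusher_mid 0.67 259.7 276.0 1.0594162 [[0.392 0.137 0.034]]
triangle_pusher_mid 0.61 191.2 206.3 1.0744293 [[0.574 0.329 0.034]]
round_ring 0.66 236.4 214.6 1.0737339 [[0.558 0.21  0.   ]]
round_ring 0.65 436.9 247.0 1.0761698 [[ 0.48  -0.345  0.   ]]
round_ring 0.49 346.5 136.3 1.1640624 [[ 0.79  -0.098  0.   ]]
square_ring 0.79 421.8 172.3 1.1448792 [[ 0.688 -0.309  0.   ]]
square_ring 0.72 424.7 231.8 0.0 [[ 0.521 -0.313  0.   ]]
triangle_ring 0.85 299.2 135.6 1.1638676 [[0.789 0.038 0.   ]]
tray 0.96 432.8 250.9 1.1189232 [[ 0.469 -0.334  0.   ]]
bottle 0.8 350.8 195.2 1.0145295 [[ 0.619 -0.11   0.   ]]
bowl 0.63 414.4 278.8 1.1006836 [[ 0.392 -0.282  0.   ]]
scraper 0.85 142.3 202.9 1.1338161 [[0.586 0.476 0.   ]]
side cam
[... 1182 characters left out ...]
tions': array([-1.35149234,  0.59121924,  0.04839422,  1.60848888, -0.03330151,
        0.94269057, -0.03367252]), 'dq': array([-0.00190016,  0.00109819, -0.0004109 , -0.00062338, -0.00097389,
        0.00081137, -0.00134254]), 'joint_efforts': array([ 2.27614878e-04, -5.48632336e+01,  1.54586434e+00, -1.98531300e+01,
        9.22481617e-03,  1.61529249e-03, -6.14253693e-06]), 'ee_pos': array([0.22309819, 0.68983218, 0.2562926 ]), 'eef_rot': array([ 1.11613038e-05,  1.55733169e-01,  9.87799160e-01, -1.32092473e-06]), 'wrist_force': array([1.05042491, 0.12920682, 1.22926628]), 'moment': array([-0.01924724, -0.03969903,  0.02187626]), 'gripper_force': 0.0, 'gripper_width': 0.08551906167389492}
```

Run:
```python
from h import *
p=np.load("top0.npz")["p"]; cv2.imwrite("pics/topc.png",cv2.resize(p[110:310,110:510,::-1],(800,400),interpolation=cv2.INTER_CUBIC))
p=np.load("side0.npz")["p"]; cv2.imwrite("pics/sidec.png",cv2.resize(p[140:400,160:450,::-1],(668,598),interpolation=cv2.INTER_CUBIC))
```

```text
(no output)
```

View pics/topc.png

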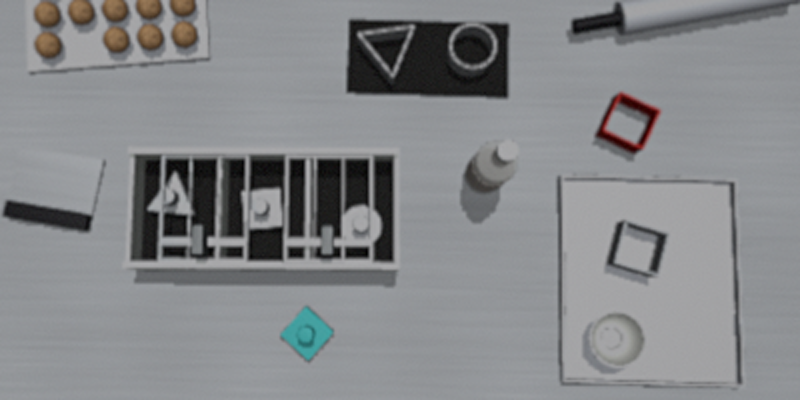

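View pics/sidec.png

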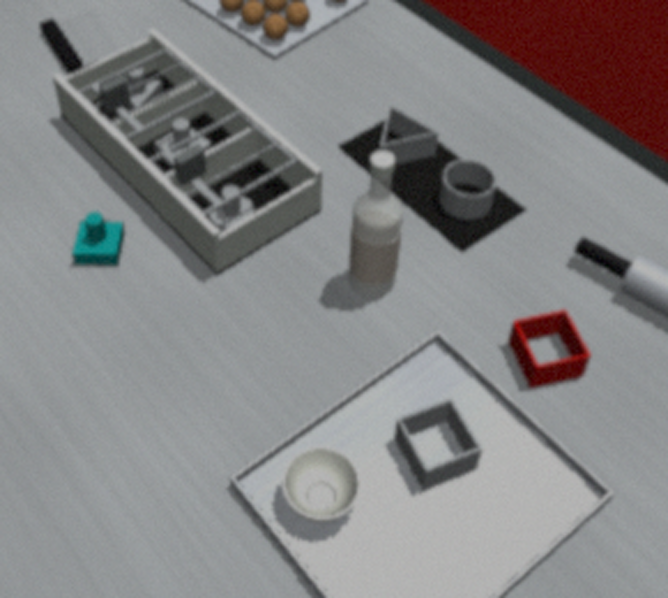

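Two square rings are in view: steel on the tray (top px 428,234) and red off the tray (424,171), which is a decoy. There are two square pushers: steel in the middle bay (241,213) and turquoise on the table (263,276), also a decoy. The ring in use is the steel square one, so I want the steel square pusher in the middle bay. That means cover a goes to 0 (−y) and cover b to 0 (+y).

Run:
```python
from h import *
C={}
for n in("top","side"):
    z=np.load(n+"0.npz"); c=cloud(n,z["d"]); ok=z["d"]>0; C[n]=c[ok]
    P=c[ok]; 
    print(n,"table z",np.median(P[(abs(P[:,0]-.35)<.05)&(abs(P[:,1]-.2)<.1),2]))
    m=(P[:,2]>.045)&(P[:,2]<.12)&(abs(P[:,0]-.557)<.14)&(abs(P[:,1]-.19)<.23)
    r=cv2.minAreaRect((P[m][:,:2]*1000).astype(np.float32)); print("caddy rect",r)
    m=(P[:,2]>.085)&(P[:,2]<.125)&(abs(P[:,0]-.51)<.05)
    for y in(.095,.264):
        q=P[m&(abs(P[:,1]-y)<.03)]; print("tab",len(q),np.median(q,0) if len(q) else 0,q[:,1].min(),q[:,1].max())
    m=(P[:,2]>.03)&(P[:,2]<.06)&(abs(P[:,0]-.52)<.06)&(abs(P[:,1]+.31)<.06)
    print("ring",cv2.minAreaRect((P[m][:,:2]*1000).astype(np.float32)))
    m=(P[:,2]>.012)&(P[:,2]<.06)&(abs(P[:,0]-.39)<.06)&(abs(P[:,1]+.28)<.06)
    print("bowl",cv2.minAreaRect((P[m][:,:2]*1000).astype(np.float32)))
    m=(P[:,2]>.03)&(P[:,2]<.3)&(abs(P[:,0]-.6)<.07)&(abs(P[:,1]+.11)<.06)
    print("bottle",P[m].min(0),P[m].max(0))
# knob by image: two-ray triangulation
def tri(a,b):
    A=np.zeros((3,3));B=np.zeros(3)
    for n,px in(("top",a),("side",b)):
        r,V=ray(n,px);c=-V[:3,:3].T@V[:3,3];d=(r@V[:3,:3])[0];d/=np.linalg.norm(d);M=np.eye(3)-np.outer(d,d);A+=M;B+=M@c
    return np.linalg.solve(A,B)
print("sq mid",tri([238.6,213.5],[240,199.4]),"taba",tri([275,230],[244.8,210.1]),"tabb",tri([209.3,231.3],[209.7,178.9]),"ring",tri([424.7,231.8],[349.2,333.3]),"tray",tri([432.8,250.9],[339,353.7]),"caddy",tri([243.4,214.9],[241.1,210.9]))
o=eyes.outline_of("top","square_pusher_mid")
for r in o[:2]: print(r["conf"],r["rect"])
for r in eyes.outline_of("top","tray")[:1]:
    ys,xs=np.nonzero(r["pixels"]); q=atz("top",np.c_[xs,ys],.018); print("tray",cv2.minAreaRect((q[:,:2]*1000).astype(np.float32)))
```

```text
top table z 0.00045331983488718926
caddy rect ((553.2077026367188, 189.19451904296875), (159.15419006347656, 360.5486755371094), 1.0957602262496948)
tab 88 [0.50953606 0.10094623 0.1083918 ] 0.09379699899807194 0.1067997818386946
tab 101 [0.50636309 0.26275673 0.10809042] 0.2573841825885529 0.2709623976843316
ring ((513.052001953125, -313.63543701171875), (61.524776458740234, 61.30284881591797), 74.2269287109375)
bowl ((382.00592041015625, -280.5708312988281), (119.0561752319336, 96.21711730957031), 89.84087371826172)
bottle [ 0.58478925 -0.13408276  0.03219982] [ 0.63508987 -0.08240981  0.20618264]
side table z 0.0007292609670493662
caddy rect ((554.00048828125, 190.27603149414062), (164.31822204589844, 366.99603271484375), 0.8826267123222351)
tab 130 [0.50721072 0.09586721 0.10316313] 0.09144437868289332 0.10881540186288081
tab 119 [0.50650628 0.26015808 0.10291728] 0.25452123421725037 0.2743344477078616
ring ((513.3206787109375, -315.00103759765625), (63.27698516845703, 62.8753662109375), 74.94464111328125)
bowl ((381.3214111328125, -280.1175231933594), (118.87565612792969, 97.26579284667969), 89.43505096435547)
bottle [ 0.58298264 -0.13891556  0.03080337] [ 0.63381828 -0.08728854  0.20382444]
sq mid [0.56021052 0.19831286 0.03114005] taba [0.51257292 0.0956133  0.09584294] tabb [0.50539387 0.26283076 0.09782868] ring [ 0.51984477 -0.31083175  0.00692332] tray [ 0.46805443 -0.33204019  0.00460247] caddy [ 0.55863846  0.19124369 -0.01019478]
0.78 [230.5, 204.7, 21.8, 23.3]
0.66 [250.1, 266.5, 24.7, 21.5]
tray ((473.3121337890625, -332.2565002441406), (245.49496459960938, 279.0408935546875), 89.7372055053711)
```

```bash
python3 -m creep '[0,0,0,0,0,0.12,0, 0,0,0,0,0,0.12,0, 0,0,0,0,0,0.12,0, 0,0,0,0,0,0.12,0, 0,0,0,0,0,0.12,0, 0,0,0,0,0,0.12,0, 0,0,0,0,0,0.12,0, 0,0,0,0,0,0.12,0, 0,0,0,0,0,0.12,0, 0,0,0,0,0,0.12,0, 0,0,0,0,0,0.058,0]'
```

```text
time: 2.42
ee_pos: [0.2227, 0.69, 0.2562]
eef_rot: [0.0, 0.709, 0.706, -0.0]
wrist_force: [-0.4, 0.6, -0.7]
gripper_width: -0.0003
gripper_force: 0.0
```

```bash
python3 -m creep '[-30,17,0,0,0,0,0, -36,20,0,0,0,0,0, -36,20,0,0,0,0,0, -36,20,0,0,0,0,0, -36,20,0,0,0,0,0, -36,20,0,0,0,0,0, -36,20,0,0,0,0,0, -36,20,0,0,0,0,0, -36,20,0,0,0,0,0, -36,20,0,0,0,0,0, -36,20,0,0,0,0,0, -36,20,0,0,0,0,0]'
```

```text
time: 3.42
ee_pos: [0.4608, 0.2622, 0.2567]
eef_rot: [-0.0, 0.707, 0.707, 0.0]
wrist_force: [1.0, 0.2, 0.3]
gripper_width: 0.0004
gripper_force: 0.0
```

```bash
python3 -m creep '[-34,20,0,0,0,0,0, -34,20,0,0,0,0,0, -14,8,0,0,0,0,0, 0,0,40,0,0,0,0, 0,0,40,0,0,0,0, 0,0,35,0,0,0,0, 0,0,25,0,0,0,0, 0,0,9,0,0,0,0, 0,0,0,0,0,0,0]'
python3 - <<'E'
from h import *
for n in("side","top"):
    p,d=eyes.read_camera(n); cv2.imwrite(f"pics/{n}1.png",cv2.resize(p[140:270,180:330,::-1] ,(690,598),interpolation=cv2.INTER_CUBIC))
E
```

```text
time: 4.17
ee_pos: [0.507, 0.1814, 0.1055]
eef_rot: [-0.001, 0.707, 0.707, -0.002]
wrist_force: [-0.2, -1.1, -0.5]
gripper_width: 0.0
gripper_force: 0.0
```

View pics/side1.png

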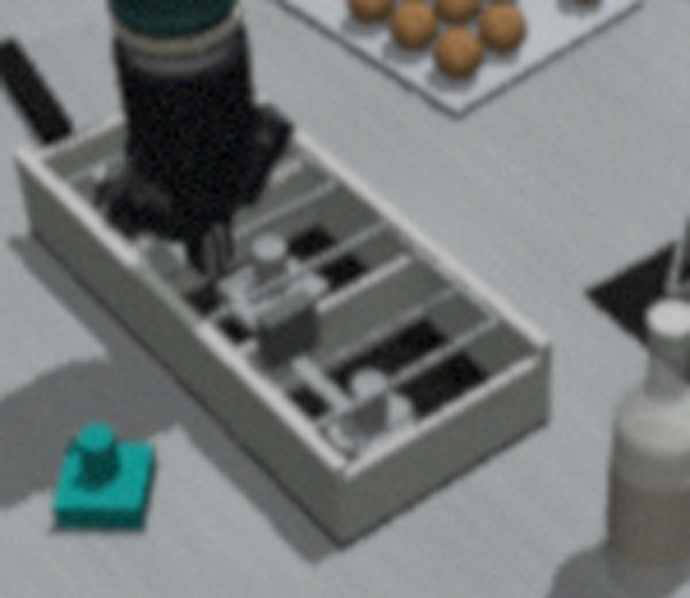

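The shut fingers are between the two tabs (crop px 210,260; tab a at 285,335). Now I push cover a.

```bash
python3 -m creep '[-30,0,0,0,0,0,0, -25,0,0,0,0,0,0, -8,0,0,0,0,0,0, -6,0,0,0,0,0,0, -6,0,0,0,0,0,0, -6,0,0,0,0,0,0, -5,0,0,0,0,0,0, -3,0,0,0,0,0,0, 0,0,0,0,0,0,0]'
```

```text
time: 5.02
ee_pos: [0.5082, 0.0925, 0.1074]
eef_rot: [0.0, 0.707, 0.707, -0.0]
wrist_force: [0.3, -0.2, -0.8]
gripper_width: -0.0002
gripper_force: 0.0
```

```bash
python3 -m creep '[-2,0,0,0,0,0,0, 0,0,0,0,0,0,0]'; python3 -m creep '[-2,0,0,0,0,0,0, 0,0,0,0,0,0,0]'; python3 -m creep '[-1.5,0,0,0,0,0,0, 0,0,0,0,0,0,0]'
```

```text
time: 5.18
ee_pos: [0.5079, 0.0908, 0.1072]
eef_rot: [-0.0, 0.707, 0.707, -0.0]
wrist_force: [-0.5, 1.1, -0.0]
gripper_width: 0.0001
gripper_force: 0.1
time: 5.35
ee_pos: [0.5079, 0.0888, 0.1072]
eef_rot: [-0.0, 0.707, 0.707, -0.0]
wrist_force: [-0.0, 1.0, 0.5]
gripper_width: -0.0
gripper_force: 0.3
time: 5.52
ee_pos: [0.5079, 0.0885, 0.1072]
eef_rot: [-0.001, 0.707, 0.708, 0.0]
wrist_force: [0.1, 3.5, -0.0]
gripper_width: 0.0
gripper_force: 1.9
```

```bash
python3 -m creep '[-1.5,0,0,0,0,0,0, 0,0,0,0,0,0,0]'; python3 -m creep '[-1,0,0,0,0,0,0, 0,0,0,0,0,0,0]'
```

```text
time: 5.68
ee_pos: [0.5079, 0.0883, 0.1072]
eef_rot: [-0.001, 0.706, 0.708, 0.001]
wrist_force: [-0.4, 6.4, -1.4]
gripper_width: 0.0002
gripper_force: 3.4
time: 5.85
ee_pos: [0.5079, 0.0883, 0.1072]
eef_rot: [-0.002, 0.706, 0.708, 0.001]
wrist_force: [0.1, 9.2, -0.9]
gripper_width: 0.0004
gripper_force: 4.3
```

Cover a is at its stop. Now cover b, toward +y.

```bash
python3 -m creep '[25,0,0,0,0,0,0, 38,0,0,0,0,0,0, 38,0,0,0,0,0,0, 30,0,0,0,0,0,0, 18,0,0,0,0,0,0, 8,0,0,0,0,0,0, 8,0,0,0,0,0,0, 8,0,0,0,0,0,0, 8,0,0,0,0,0,0, 8,0,0,0,0,0,0, 7,0,0,0,0,0,0, 0,0,0,0,0,0,0]'; python3 -m creep '[3,0,0,0,0,0,0, 2,0,0,0,0,0,0, 0,0,0,0,0,0,0]'
```

```text
time: 6.85
ee_pos: [0.5081, 0.2824, 0.1072]
eef_rot: [-0.0, 0.707, 0.708, 0.0]
wrist_force: [0.0, 0.3, 0.4]
gripper_width: -0.0003
gripper_force: 0.0
time: 7.1
ee_pos: [0.5084, 0.286, 0.1074]
eef_rot: [0.0, 0.707, 0.707, 0.0]
wrist_force: [0.4, -0.3, -0.1]
gripper_width: 0.0001
gripper_force: 0.0
```

```bash
python3 -m creep '[2,0,0,0,0,0,0, 0,0,0,0,0,0,0]';python3 -m creep '[2,0,0,0,0,0,0, 0,0,0,0,0,0,0]'
```

```text
time: 7.27
ee_pos: [0.5085, 0.2879, 0.1074]
eef_rot: [0.0, 0.707, 0.707, 0.0]
wrist_force: [-0.6, -1.0, 0.4]
gripper_width: -0.0
gripper_force: 0.3
time: 7.43
ee_pos: [0.5084, 0.2886, 0.1074]
eef_rot: [0.001, 0.707, 0.707, -0.0]
wrist_force: [1.0, -4.0, 1.3]
gripper_width: -0.0001
gripper_force: 1.8
```

```bash
python3 -m creep '[2,0,0,0,0,0,0, 0,0,0,0,0,0,0]'; python3 -m creep '[-20,0,0,0,0,0,0, 0,0,-40,0,0,0,0, 0,0,-40,0,0,0,0.6, 0,0,-40,0,0,0,0.6, 38,-15,0,0,0,0,0.6, 38,-15,0,0,0,0,0.6, 38,-15,0,0,0,0,0.6, 38,-15,0,0,0,0,0.6, 0,0,0,0,0,0,0.6]'
python3 - <<'E'
from h import *
I=[]
for n in("top","side"):
    p,d=eyes.read_camera(n); np.savez(n+"2.npz",p=p,d=d)
    P=cloud(n,d)[d>0]
    m=(P[:,2]>.085)&(P[:,2]<.125)&(abs(P[:,0]-.51)<.05)
    for y in(.071,.307):
        q=P[m&(abs(P[:,1]-y)<.03)]; print("tab",np.median(q,0) if len(q) else 0)
    m=(P[:,2]>.052)&(P[:,2]<.072)&(abs(P[:,0]-.557)<.05)&(abs(P[:,1]-.195)<.035)
    q=P[m]; print("knob top",len(q),np.median(q,0),q.min(0),q.max(0))
    for r in eyes.spot_point(n,"square_pusher_mid")[:2]: print(r["xy"],r["conf"],atz(n,r["xy"],.034))
    c=p[170:260,170:310] if n=="top" else p[150:240,190:330]
    I.append(cv2.resize(c[...,::-1],(700,300) if 0 else (466,300),interpolation=cv2.INTER_CUBIC))
cv2.imwrite("pics/c2.png",np.vstack(I))
E
```

```text
time: 7.6
ee_pos: [0.5084, 0.2887, 0.1074]
eef_rot: [0.001, 0.708, 0.706, -0.001]
wrist_force: [-0.2, -6.3, 2.6]
gripper_width: -0.0001
gripper_force: 3.4
time: 8.35
ee_pos: [0.4419, 0.4364, 0.2271]
eef_rot: [-0.004, 0.702, 0.712, 0.002]
wrist_force: [-1.6, 1.7, -0.7]
gripper_width: 0.0508
gripper_force: 0.0
tab [0.51010943 0.07075262 0.10877839]
tab [0.50535019 0.30315889 0.10775933]
knob top 55 [0.55587958 0.19412975 0.06142039] [0.54588721 0.18410269 0.05246519] [0.56642787 0.2031507  0.06642594]
[260.1, 279.3] 0.63 [[0.38305561 0.13548264 0.034     ]]
[241.0, 213.6] 0.6 [[0.5572385  0.19274574 0.034     ]]
tab [0.50777767 0.06479753 0.10393923]
tab [0.50489989 0.30101076 0.10216815]
knob top 46 [0.55537569 0.19213985 0.06083912] [0.54415502 0.18113014 0.05263837] [0.56608049 0.20376255 0.0638824 ]
[238.8, 200.8] 0.56 [[0.55508302 0.19162843 0.034     ]]
[202.1, 241.7] 0.56 [[0.3879186  0.12093798 0.034     ]]
```

View pics/c2.png

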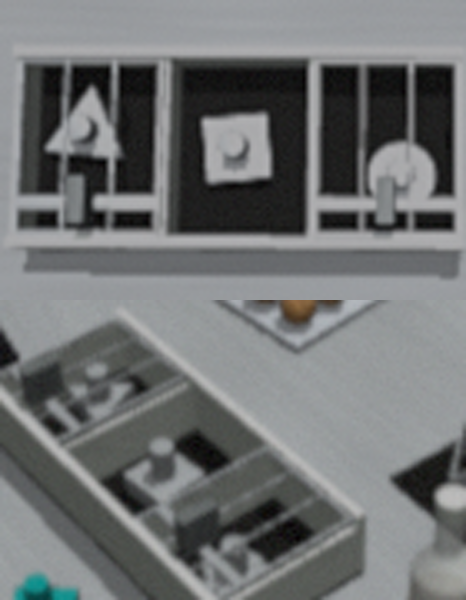

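Top crop: middle bay completely open, with the square pusher's knob at crop px (236,145). Both covers sit over the end bays. I go above the knob.

```bash
python3 -m creep '[-20,10,0,0,0,0,0.6, -38,18,0,0,0,0,0.6, -38,18,0,0,0,0,0.6, -38,18,0,0,0,0,0.6, -38,18,0,0,0,0,0.6, -38,18,0,0,0,0,0.6, -24,10,0,0,0,0,0.6, 0,0,20,0,0,0,0.6, 0,0,20,0,0,0,0.6, 0,0,0,0,0,0,0.6, 0,0,0,0,0,0,0.6]'
```

```text
time: 9.47
ee_pos: [0.5567, 0.1896, 0.1868]
eef_rot: [-0.0, 0.708, 0.706, -0.001]
wrist_force: [0.0, -0.6, -0.4]
gripper_width: 0.0512
gripper_force: 0.0
```

```bash
python3 -m creep '[4,-1,30,0,0,0,0.6, 0,0,35,0,0,0,0.6, 0,0,30,0,0,0,0.6, 0,0,20,0,0,0,0.6, 0,0,13.5,0,0,0,0.6, 0,0,0,0,0,0,0.6, 0,0,0,0,0,0,0.6]'
python3 - <<'E'
from h import *
p,d=eyes.read_camera("side"); cv2.imwrite("pics/s3.png",cv2.resize(p[140:240,180:310,::-1],(650,500),interpolation=cv2.INTER_CUBIC))
E
```

```text
time: 10.05
ee_pos: [0.5569, 0.1955, 0.0594]
eef_rot: [0.0, 0.707, 0.707, 0.0]
wrist_force: [-0.3, -0.3, -0.2]
gripper_width: 0.0513
gripper_force: 0.0
```

View pics/s3.png

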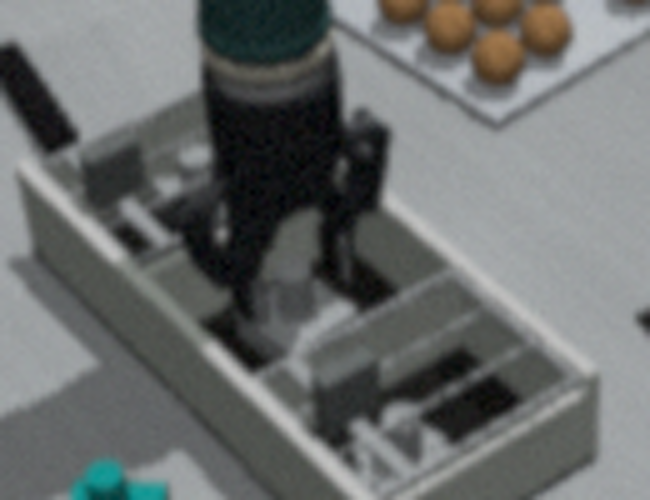

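The knob (crop px ~295,280) stands between the fingers (245,290 and 340,260). I close, then lift a little.

```bash
python3 -m creep '[-2,-1,0,0,0,0,0, 0,0,0,0,0,0,0, 0,0,0,0,0,0,0, 0,0,0,0,0,0,0, 0,0,0,0,0,0,0, 0,0,0,0,0,0,0]'; python3 -m creep '[0,0,-10,0,0,0,0, 0,0,-20,0,0,0,0, 0,0,-30,0,0,0,0, 0,0,-35,0,0,0,0, 0,0,-35,0,0,0,0, 0,0,-35,0,0,0,0, 0,0,-20,0,0,0,0, 0,0,0,0,0,0,0]'
```

```text
time: 10.6
ee_pos: [0.5563, 0.1935, 0.0604]
eef_rot: [0.0, 0.707, 0.707, 0.001]
wrist_force: [-1.0, -0.4, 7.1]
gripper_width: 0.0203
gripper_force: 58.5
time: 11.27
ee_pos: [0.5579, 0.1941, 0.2492]
eef_rot: [0.002, 0.707, 0.707, 0.005]
wrist_force: [1.5, -1.0, -2.6]
gripper_width: 0.0204
gripper_force: 59.0
```

```bash
python3 -m creep '[0,0,-25,0,0,0,0, 0,-8,-30,0,0,0,0, -10,-12,-15,0,0,0,0, -25,-15,0,0,0,0,0, -33,-15,0,0,0,0,0, -36,-10,0,0,0,0,0, -38,-8,0,0,0,0,0, -38,-5,0,0,0,0,0, -38,-5,0,0,0,0,0, -38,0,0,0,0,0,0, -38,0,0,0,0,0,0, -38,0,0,0,0,0,0]'; python3 -m creep '[-38,0,0,0,0,0,0, -38,0,0,0,0,0,0, -38,0,0,0,0,0,0, -38,0,0,0,0,0,0, -38,0,0,0,0,0,0, -30,0,0,0,0,0,0, -20,0,0,0,0,0,0, -10,0,0,0,0,0,0, 0,0,0,0,0,0,0, 0,0,0,0,0,0,0]'
```

```text
time: 12.27
ee_pos: [0.4755, -0.1395, 0.3128]
eef_rot: [-0.001, 0.707, 0.707, -0.0]
wrist_force: [0.2, -0.3, -2.5]
gripper_width: 0.02
gripper_force: 59.3
time: 13.1
ee_pos: [0.4768, -0.387, 0.3127]
eef_rot: [-0.002, 0.707, 0.707, 0.0]
wrist_force: [0.8, 1.0, -3.3]
gripper_width: 0.0203
gripper_force: 59.3
```

```bash
python3 -m creep '[-6,1,35,0,0,0,0, -5,1,40,0,0,0,0, 0,0,40,0,0,0,0, 0,0,40,0,0,0,0, 0,0,35,0,0,0,0, 0,0,25,0,0,0,0, 0,0,15,0,0,0,0, 0,0,8,0,0,0,0, 0,0,0,0,0,0,0, 0,0,0,0,0,0,0]'
python3 - <<'E'
from h import *
I=[]
for n in("top","side"):
    p,d=eyes.read_camera(n); c=p[180:320,370:510] if n=="top" else p[280:420,270:410]
    I.append(cv2.resize(c[...,::-1],(400,400),interpolation=cv2.INTER_CUBIC))
cv2.imwrite("pics/c4.png",np.hstack(I))
E
```

```text
time: 13.93
ee_pos: [0.4802, -0.3983, 0.0762]
eef_rot: [-0.0, 0.707, 0.708, 0.0]
wrist_force: [-0.1, 0.4, -1.9]
gripper_width: 0.0204
gripper_force: 59.4
```

View pics/c4.png

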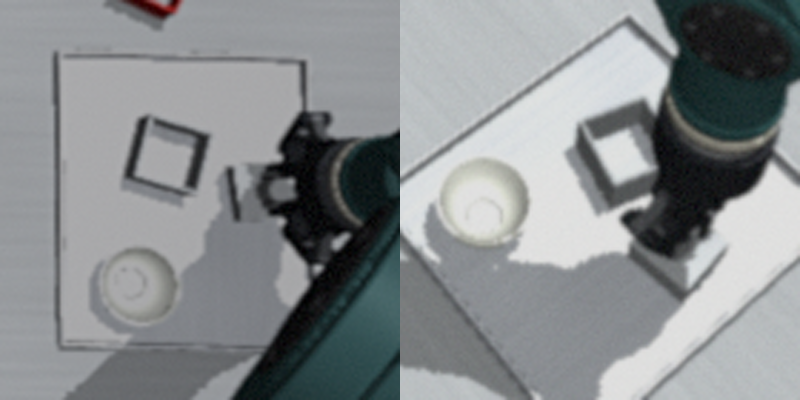

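The pusher hangs upright just above the tray floor (left crop px 240,190), clear of the ring (165,155) and the bowl. I lower it until it touches.

```bash
python3 -m creep '[0,0,10,0,0,0,0, 0,0,5,0,0,0,0, 0,0,0,0,0,0,0, 0,0,0,0,0,0,0]'; python3 -m creep '[0,0,2,0,0,0,0, 0,0,0,0,0,0,0]'; python3 -m creep '[0,0,1.5,0,0,0,0, 0,0,0,0,0,0,0]'
```

```text
time: 14.37
ee_pos: [0.479, -0.3992, 0.0605]
eef_rot: [-0.0, 0.707, 0.707, 0.0]
wrist_force: [0.1, 0.0, -2.4]
gripper_width: 0.0202
gripper_force: 59.4
time: 14.53
ee_pos: [0.4792, -0.3995, 0.0587]
eef_rot: [0.0, 0.707, 0.707, -0.0]
wrist_force: [0.1, 0.4, -3.8]
gripper_width: 0.0199
gripper_force: 59.4
time: 14.7
ee_pos: [0.4793, -0.3996, 0.0585]
eef_rot: [-0.0, 0.707, 0.707, 0.0]
wrist_force: [-1.9, 1.9, 4.9]
gripper_width: 0.0201
gripper_force: 60.5
```

Contact: upward force of about 5 N. I open gently and rise.

```bash
python3 -m creep '[0,0,0,0,0,0,0.35, 0,0,0,0,0,0,0.5, 0,0,0,0,0,0,0.5, 0,0,0,0,0,0,0.5, 0,0,-15,0,0,0,0.5, 0,0,-30,0,0,0,0.5, 0,0,-35,0,0,0,0.5, 0,0,-40,0,0,0,0.5, 0,0,-40,0,0,0,0.5, 0,0,-40,0,0,0,0.5, 0,0,-30,0,0,0,0.5]'
python3 -m creep '[10,0,0,0,0,0,0.5, 30,0,0,0,0,0,0.5, 38,0,0,0,0,0,0.5, 38,0,0,0,0,0,0.5, 38,0,0,0,0,0,0.5, 38,0,0,0,0,0,0.5, 38,0,0,0,0,0,0.5, 38,0,0,0,0,0,0.5, 38,0,0,0,0,0,0.5, 20,0,0,0,0,0,0.5, 0,0,0,0,0,0,0.5, 0,0,0,0,0,0,0.5]'
python3 - <<'E'
from h import *
I=[]
for n in("top","side"):
    p,d=eyes.read_camera(n); P=cloud(n,d)[d>0]
    m=(P[:,2]>.052)&(P[:,2]<.072)&(abs(P[:,0]-.48)<.03)&(abs(P[:,1]+.4)<.03); print("knob",m.sum(),np.median(P[m],0))
    m=(P[:,2]>.03)&(P[:,2]<.06)&(abs(P[:,0]-.515)<.05)&(abs(P[:,1]+.31)<.05)
    print("ring",cv2.minAreaRect((P[m][:,:2]*1000).astype(np.float32)))
    I.append(cv2.resize(p[110:420,110:510,::-1],(400,310)))
cv2.imwrite("pics/c5.png",np.hstack(I))
E
```

```text
time: 15.62
ee_pos: [0.4796, -0.4003, 0.2908]
eef_rot: [0.002, 0.707, 0.707, 0.0]
wrist_force: [1.2, -1.3, 0.2]
gripper_width: 0.043
gripper_force: 0.0
time: 16.62
ee_pos: [0.4791, -0.0719, 0.2869]
eef_rot: [-0.0, 0.706, 0.708, -0.0]
wrist_force: [-0.8, -0.6, -0.4]
gripper_width: 0.0425
gripper_force: 0.0
knob 69 [ 0.47939136 -0.39700753  0.05959661]
ring ((511.65643310546875, -318.10003662109375), (54.5929069519043, 61.36125564575195), 74.40634155273438)
knob 94 [ 0.47816543 -0.39956831  0.05951851]
ring ((513.34423828125, -314.59185791015625), (64.798095703125, 63.136375427246094), 73.92897033691406)
```

View pics/c5.png

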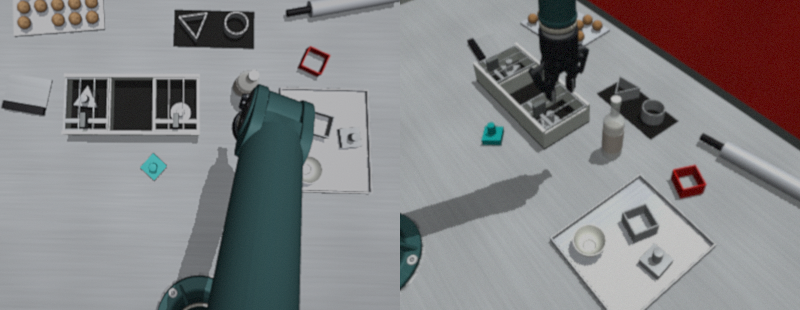

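The pusher stands flat, knob up, beside the ring (side px 655,260). The ring, bowl and bottle haven't moved, and the covers are over the end bays. I hand in.

```bash
python3 -c "
from station import bot
print(bot.sign_off())"
```

```text
the job is handed in; nothing more can be done
None
```

The job is handed in: the square pusher stands flat, knob up, on the tray floor beside the steel square ring, and the wire covers are slid fully over the two end bays with the other pushers still in them.

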